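# Stand the tipped cartons up in the stock lane

## Robot

A 6-joint arm with a two-finger parallel gripper is mounted at the origin on the work surface. World frame = base frame: x ahead of the robot, y to its left, z up, the work surface at z = 0. Lengths are in mm, angles in rad, forces in N, time in s.
With the tool pointing down it reaches from about 300 to 775 mm from the base axis. Payload 14.6 kg.
Tool frame: the origin (TCP) lies midway between the tips of the shut fingers; the grasp point (between the pads) lies 19 mm behind it (manip.grip_depth is the distance from the TCP to the grasp point, in mm); x points along the fingers, y is the direction in which the jaws open and shut, and the axes are right-handed (so a half turn about x gives the same grasp; the last joint's range is limited). The gripper opens to 94 mm and grips with 3 to 60 N. Pads are 16 mm wide; open, the fingers measure 119 mm over their backs; the gripper's body (75 mm by 177 mm) begins 78 mm behind the grasp point.
Start: joints at [-1.282, 0.3, 1.521, -0, 1.321, -0.067], TCP at [191.58, -515.545, 205.446] pointing down, gripper open.
Joint ranges: [-3.03, 3.03], [-0.79, 2.21], [0.23, 2.52], [-1.04, 4.18], [0, 3.07], [-2.55, 2.55]. Speed limits (rad/s): [2.22, 2.22, 2.57, 3.14, 3.14, 3.14].

## Interface

Orientations are given as [roll, pitch, yaw] about the fixed x, y, z axes, in that order (R = Rz(yaw) Ry(pitch) Rx(roll)).
In Python, from cell import readout, cams, ticket, manip gives the robot as it stands. The module is installed in compiled form; this text tells all that it offers.
- The arm moves only by the tool apply_moves, never from a script. Its argument "plan" is one flat list of numbers, 7 for each row, row after row: the turn, a rotation vector about the tool's x, y, z in rad, then the shift along the tool's x, y, z in m, then the opening in per cent of the stroke, from 0 (shut) to 100 (fully open). In form: [wx, wy, wz, x, y, z, fingers, wx, wy, wz, x, y, z, fingers, ...]. A call has 1 to 5 rows; each row shifts and turns the commanded pose from where the row before left it, along the tool's axes as they then stand; what a row does not reach is not made up. A row lasts 1/8 s, in which the tool goes at most 62.5 mm and 10.7 degrees, less where a joint would pass 70% of its speed; a pose out of reach is approached as far as the arm can. A call with a gripper value outside its range is refused whole. The fingers move at their own pace and stop on an object; "force" is the grip in N (left out, the last holds). Time passes only in rows, so rows that do not move let the fingers close. It gives the time, the measured TCP pose, the force and the opening at its end, in the units of the state.
- readout.read_state(): the state, without advancing time (a new reading comes with each control period).
- cams.camera(name): name is "scene" or "top"; returns a dict with "image" (420x560x3 uint8, red, green, blue), "fovy" (degrees; the focal length in pixels is half the picture's height over the tangent of half this angle, whatever the lens; pixels are square), "cx", "cy" (the principal point, pixels), "position" and "orientation" of the camera in the world. Camera axes: x right, y down, z forward; pixel columns grow to the right and rows downward; lengths in mm; the calibration is good to about 2 mm. A picture is of the moment at which its call begins. There is no depth.
- ticket.sign_off(): hands the job in, once; it reports no verdict.
The state is a dict: "clock": time; "joints": joint angles; "qd": joint speeds; "effort": joint torques, N m; "eef_pos": TCP position; "eef_rot": TCP orientation; "wrist_force": force on the tool from outside, world axes, zero at the start; "moment": the same for the moment, N m; "finger_gap": finger opening in mm.
Only numpy, scipy, OpenCV 4.12 (cv2) and the standard library are available. Lean on these libraries where they do the work, as an engineer would, in place of code of your own. Each camera call takes 0.05 s, during which the arm holds its last target.

## Task

Two tall cartons in the stock lane on the bench, the white one with a blue band and the black one with a red band, have tipped over and lean on the low cartons at the ends. Stand each of them upright again, foot down and square in the pocket it tipped out of (the white one to the right of the standing middle carton, the black one to its left, as the robot sees them), and let go. Leave the other cartons in the lane standing in their places, and do not disturb the other things on the bench.

Things in the scene. Friction and masses are not known exactly. Their poses are not given: they have to be found in the camera images.
- white_carton_center (a point): tall white carton with a blue band; 50 (x) by 46 (y) by 160 mm (z), 0.13 to 0.25 kg, rigid. It leans about 39 degrees towards the right (lane -y) end, foot edge near mid-pocket, side resting on the top edge of the low brown carton; its top 70 mm stick out past that edge. Lift it to turn it: its foot is off-centre. Point: the carton's centre, half-way up; z runs foot to top, x across the lane.
- black_carton_center (a point): tall black carton with a red band; 50 (x) by 46 (y) by 160 mm (z), 0.13 to 0.25 kg, rigid. It leans about 39 degrees towards the left (lane +y) end, foot edge near mid-pocket, side resting on the top edge of the low blue carton; its top 70 mm stick out past that edge. Lift it to turn it: its foot is off-centre. Point: the carton's centre, half-way up; z runs foot to top, x across the lane.
- lane: fixed grey tray, 391 mm long, five pockets in a row at 75 mm pitch; origin under its centre on the bench, y along it, x across, z up; stands turned by up to 0.35 rad. Each pocket's clear floor (6 mm above the bench) is 59 mm (y) by 64 mm (x), between black cross bars 16 mm wide, 8 mm high and aluminium side walls 14 mm high (the wire on them, 19 mm high, is looks only).
- pocket_right (a point): centre of the floor of the white carton's pocket, 75 mm from the lane's centre towards lane -y; axes as the lane's
- pocket_left (a point): centre of the floor of the black carton's pocket, 75 mm from the lane's centre towards lane +y; axes as the lane's
- middle_carton_center (a point): centre (80 mm above the floor) of the tall white carton with an orange band that stands upright in the middle pocket, 50 by 46 by 160 mm, 0.25 kg, loose; a neighbour to leave standing. A carton centred in the next pocket clears it by 29 mm.
- brown_carton_center (a point): centre (35 mm above the floor) of the low brown carton standing in the rightmost pocket, 44 mm (across the lane) by 40 mm (along it) by 70 mm tall, 0.55 kg, loose; to leave standing
- blue_carton_center (a point): centre (35 mm above the floor) of the low blue carton standing in the leftmost pocket, 44 mm (across the lane) by 40 mm (along it) by 70 mm tall, 0.55 kg, loose; to leave standing
- spray_can: bystander: blue and white spray can, 64 mm across, 170 mm tall, standing beyond the lane; origin under its foot
- wrench: bystander: steel wrench, 170 mm long, lying flat on the near right of the bench; origin under it
- jar: bystander: small jar with yellow label and black cap, 60 mm across, 65 mm tall, on the near left of the bench; origin under its foot
- tape_roll: bystander: amber roll of packing tape lying flat, 100 mm across, 48 mm high, beyond the lane; origin under its centre
- flat_box: bystander: flat black box, 160 by 110 by 30 mm, lying beyond the lane; origin under its centre

How it is judged (in metres and radians):
At the end, for the whole second after the job is handed in: Both tipped cartons stand upright (4 degrees) on the floor of their own pockets (centre within 13 mm of the pocket centre, 74 to 86 mm above its floor), square with the lane (17 degrees), released, at rest; the other lane cartons are upright within 25 mm of their start (angle between each of white_carton_center, black_carton_center, middle_carton_center, brown_carton_center, blue_carton_center's own z axis and vertical below 0.07 rad and horizontal distance between white_carton_center and pocket_right below 0.013 m and z of white_carton_center in the frame of pocket_right between 0.074 and 0.086 m and (angle between the x axis of white_carton_center and the x axis of pocket_right, either way round below 0.3 rad or angle between the x axis of white_carton_center and the y axis of pocket_right, either way round below 0.3 rad) and linear speed of each of white_carton, black_carton below 0.02 m/s and contact force between each of white_carton, black_carton and the fingers below 0.1 N and horizontal distance between black_carton_center and pocket_left below 0.013 m and z of black_carton_center in the frame of pocket_left between 0.074 and 0.086 m and (angle between the x axis of black_carton_center and the x axis of pocket_left, either way round below 0.3 rad or angle between the x axis of black_carton_center and the y axis of pocket_left, either way round below 0.3 rad) and distance of each of middle_carton_center, brown_carton_center, blue_carton_center from where it was at the start of the episode below 0.025 m); the robot touches nothing.
It fails at once if a carton that was standing in the lane is knocked over or tipped by more than 20 degrees (angle between any of middle_carton_center, brown_carton_center, blue_carton_center's own z axis and vertical above 0.35 rad).
It fails at once if the spray can, tape roll, flat box, wrench or jar is pushed by more than 30 mm (distance of any of spray_can, tape_roll, flat_box, wrench, jar from where it was at the start of the episode above 0.03 m).
It also fails if it takes over 53 s, if anything falls off the work surface, if the arm or the gripper's body presses on something with over 40 N, if the wrist force passes 120 N, or if a joint passes its speed limit or range.

## Working session

There is one attempt and no reset: what is moved stays moved. The work goes in short steps, Python scripts to look and compute and a tool call to move; the robot and the scene stay as the last step left them, time stands still between calls to the robot, and variables do not carry over. Pictures are saved under pics/ and viewed, and the job is handed in when it is done.

Besides the shell and the picture viewer there is one more tool, called after "Emit:" by a JSON object that holds its "api" and its "payload". apply_moves: Moves the arm, as the interface text tells. Its arguments: {"type":"object","properties":{"plan":{"type":"array","items":{"type":"number"}},"force":{"type":"number"}},"required":["plan"]}

```bash
mkdir -p pics; ls; python3 - <<'E'
from cell import readout, cams, ticket, manip
import cv2
print(readout.read_state()); print(manip.grip_depth)
for n in ("scene","top"):
    c=cams.camera(n); cv2.imwrite(f"pics/{n}0.png",c["image"][:,:,::-1])
    print(n,{k:v for k,v in c.items() if k!="image"})
E
```

```text
pics
{'clock': 0.0, 'joints': array([-1.28159419e+00,  3.00482045e-01,  1.52157858e+00, -4.29318882e-06,
        1.32067740e+00, -6.65686119e-02]), 'qd': array([-1.02759290e-03, -3.45428699e-05, -6.67463188e-04, -8.94315682e-04,
       -2.70271326e-05,  9.27242931e-04]), 'effort': array([ 1.71175066e-04, -5.31809986e+01, -3.52742887e+01,  7.08244415e-02,
        2.43518804e-02, -6.75940259e-05]), 'eef_pos': array([ 191.51125173, -515.30729782,  204.88138087]), 'eef_rot': array([-1.63373433,  1.56965096,  1.86363013]), 'wrist_force': array([ 0.52059182, -0.50758405, -0.39368132]), 'moment': array([-0.02514899, -0.04512931, -0.04609255]), 'finger_gap': 94.09976877278312}
18.8
scene {'fovy': 54.06337940565287, 'cx': 281.8737182619355, 'cy': 209.52760569298871, 'position': array([1308.7882107 ,  368.90197573,  834.52633548]), 'orientation': array([-2.28204257,  0.01185111,  2.00415402])}
top {'fovy': 44.29269529354977, 'cx': 280.56378043251533, 'cy': 199.8572016900606, 'position': array([ 368.25879784,   -9.73031641, 1461.67629315]), 'orientation': array([-3.03957578e+00,  1.55674271e-03, -1.59891733e+00])}
```

View pics/scene0.png

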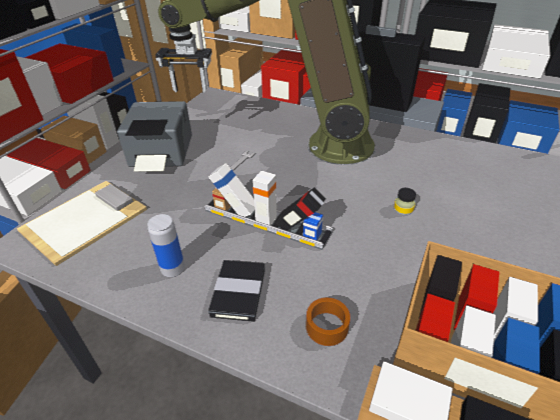

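View pics/top0.png

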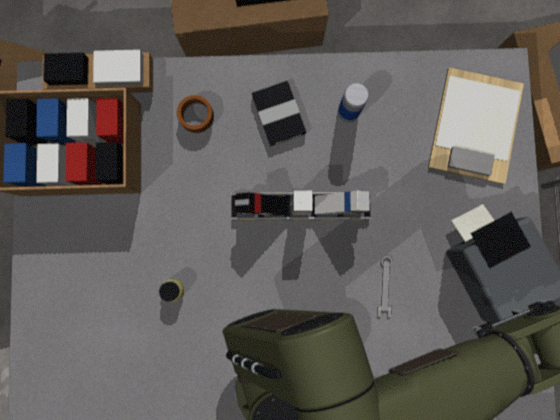

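```bash
python3 - <<'E'
import cv2
t=cv2.imread("pics/top0.png"); s=cv2.imread("pics/scene0.png")
cv2.imwrite("pics/top0z.png",cv2.resize(t[180:230,220:380],None,fx=5,fy=5,interpolation=cv2.INTER_CUBIC))
cv2.imwrite("pics/scene0z.png",cv2.resize(s[140:250,195:345],None,fx=5,fy=5,interpolation=cv2.INTER_CUBIC))
E
cat > h.py <<'E'
from cell import readout, cams, manip
import numpy as np, cv2
from scipy.spatial.transform import Rotation as R
def cam(n):
    c=cams.camera(n); c["f"]=c["image"].shape[0]/2/np.tan(np.radians(c["fovy"]/2)); c["R"]=R.from_euler("xyz",c["orientation"]).as_matrix(); return c
def proj(c,P):
    p=(np.atleast_2d(P)-c["position"])@c["R"]; return np.c_[c["cx"]+c["f"]*p[:,0]/p[:,2], c["cy"]+c["f"]*p[:,1]/p[:,2]]
def unproj(c,uv,z):
    uv=np.atleast_2d(uv); d=np.c_[(uv[:,0]-c["cx"])/c["f"],(uv[:,1]-c["cy"])/c["f"],np.ones(len(uv))]@c["R"].T
    return c["position"]+d*((z-c["position"][2])/d[:,2])[:,None]
E
python3 - <<'E'
from h import *
for n,pts in (("top",[(231,192),(370,191),(231,219),(369,218),(171,290),(386,265)]),("scene",[(403,208)])):
    c=cam(n); print(n,c["R"].round(3)); print(unproj(c,pts,14).round(0)); print(proj(c,[[0,0,0],[190,-515,205]]))
E
```

```text
top [[-0.028 -0.994  0.102]
 [-1.     0.028 -0.001]
 [-0.002 -0.102 -0.995]]
[[ 543.  128.   14.]
 [ 534. -265.   14.]
 [ 466.  129.   14.]
 [ 458. -259.   14.]
 [ 274.  299.   14.]
 [ 326. -300.   14.]]
[[281.62133014 387.56147383]
 [494.89534675 321.67721884]]
scene [[-0.42   0.596 -0.684]
 [ 0.907  0.266 -0.325]
 [-0.012 -0.757 -0.653]]
[[292. 295.  14.]]
[[341.13861671 144.56141767]
 [190.52045389  89.96085808]]
```

View pics/top0z.png

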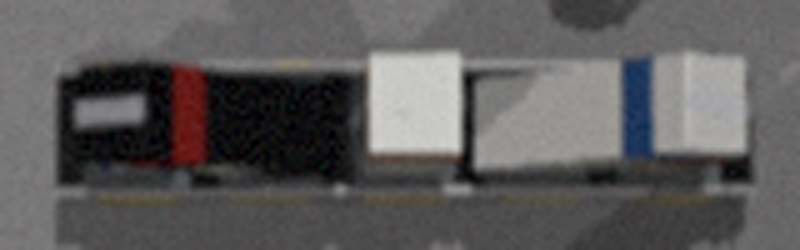

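View pics/scene0z.png

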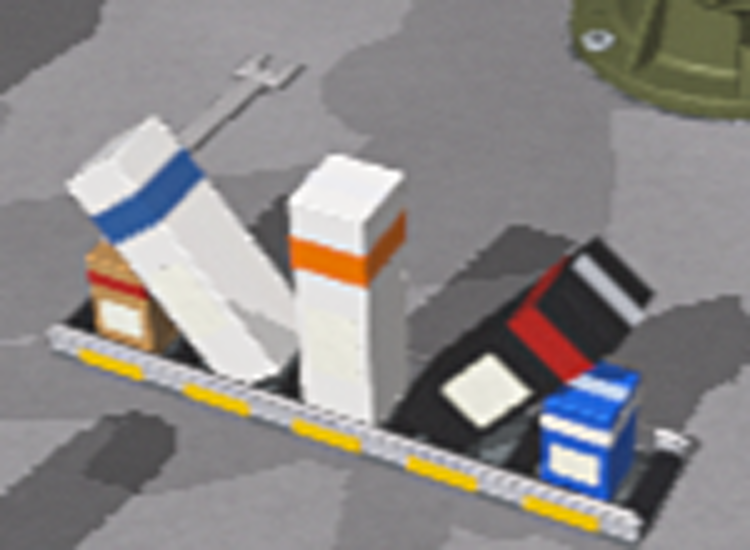

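```bash
cat >> h.py <<'E'
S=np.array([[a,b,c] for a in(-1,1) for b in(-1,1) for c in(-1,1)])/2.
ED=[(i,j) for i in range(8) for j in range(i+1,8) if np.abs(S[i]-S[j]).sum()==1]
def boxpts(ctr,rot,size): return (S*size)@rot.T+ctr
def lean(sgn,a=np.radians(39)):  # carton in lane frame; sgn -1 white(-y), +1 black
    foot=np.array([0,sgn*73.4,6]); ax=np.array([0,sgn*np.sin(a),np.cos(a)]); n=np.array([0,-sgn*np.cos(a),np.sin(a)])
    return foot+80*ax+23*n, R.from_euler("x",-sgn*a).as_matrix()
def model():
    L=[(np.array([0,0,7]),np.eye(3),(64+12,391,14)),(np.array([0,0,86]),np.eye(3),(50,46,160)),
       (np.array([0,150,41]),np.eye(3),(44,40,70)),(np.array([0,-150,41]),np.eye(3),(44,40,70))]
    for s in(-1,1):
        c,r=lean(s); L.append((c,r,(50,46,160)))
    return L
COL=[(0,255,0),(255,0,255),(255,255,0),(0,128,255),(0,0,255),(0,255,255)]
def overlay(c,x,y,yaw,fn,win,k=5,M=None):
    Rz=R.from_euler("z",yaw).as_matrix(); u0,v0,u1,v1=win
    im=cv2.resize(np.ascontiguousarray(c["image"][v0:v1,u0:u1,::-1]),None,fx=k,fy=k,interpolation=cv2.INTER_CUBIC)
    for (b,r,s),col in zip(M or model(),COL):
        p=proj(c,boxpts(b,r,s)@Rz.T+[x,y,0]); p=((p-[u0,v0]+.5)*k-.5).round().astype(int)
        for i,j in ED: cv2.line(im,tuple(map(int,p[i])),tuple(map(int,p[j])),col,1)
    cv2.imwrite(fn,im)
E
python3 - <<'E'
from h import *
t=cam("top"); s=cam("scene")
m=unproj(t,[(293.4,190.4),(311.8,190.4),(312.2,211.2),(293.4,211.2)],166); print(m.round(1),m.mean(0))
b=unproj(t,[(231.2,192.),(371,191.5),(231.2,217.8),(371,217.8)],14);print(b.round(1),b.mean(0))
x,y=500.,-68.;yaw=-.02
overlay(t,x,y,yaw,"pics/o1t.png",(220,170,380,240)); overlay(s,x,y,yaw,"pics/o1s.png",(195,140,345,250))
E
```

```text
[[524.  -44.6 166. ]
 [522.7 -91.1 166. ]
 [469.9 -90.3 166. ]
 [471.3 -43.  166. ]] [496.98856977 -67.21835768 166.        ]
[[ 542.7  127.1   14. ]
 [ 533.  -267.6   14. ]
 [ 469.7  128.5   14. ]
 [ 458.6 -264.2   14. ]] [501.00291462 -69.05657155  14.        ]
```

View pics/o1t.png

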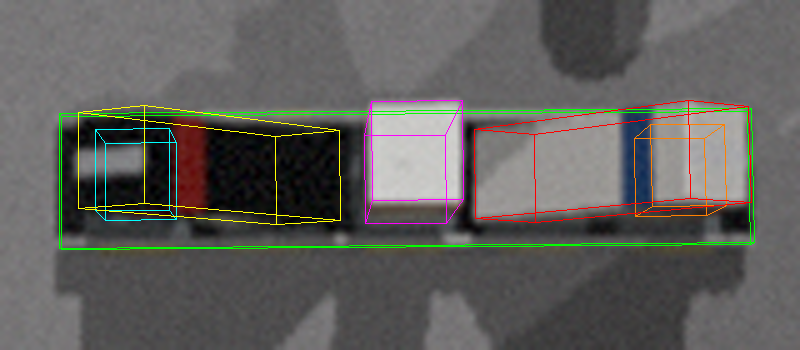

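View pics/o1s.png

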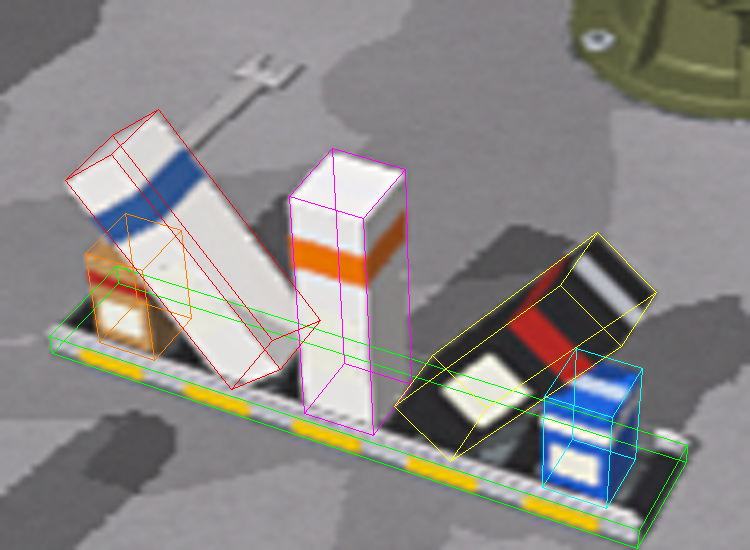

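```bash
python3 - <<'E'
from h import *
from scipy.optimize import least_squares
t=cam("top"); s=cam("scene")
def z(p,u0,v0): return (np.array(p)+.5)/5-.5+[u0,v0]
mid=lambda sx,sy: np.array([sx*25,sy*23,166])
def ln(sg,sx,sy,sz):
    c,r=lean(sg); return c+r@np.array([sx*25,sy*23,sz*80])
O=[(s,z((333,154),195,140),mid(-1,-1)),(s,z((407,172),195,140),mid(-1,1)),(s,z((290,197),195,140),mid(1,-1)),(s,z((364,218),195,140),mid(1,1)),
(s,z((155,116),195,140),ln(-1,-1,1,1)),(s,z((67,184),195,140),ln(-1,1,-1,1)),(s,z((600,238),195,140),ln(1,-1,-1,1)),(s,z((654,292),195,140),ln(1,-1,1,1)),
(t,z((368,53),220,180),mid(1,1)),(t,z((460,53),220,180),mid(1,-1)),(t,z((462,157),220,180),mid(-1,-1)),(t,z((368,157),220,180),mid(-1,1)),
(t,z((745,56),220,180),ln(-1,1,-1,1)),(t,z((748,153),220,180),ln(-1,-1,-1,1)),(t,z((474,170),220,180),ln(-1,-1,1,-1))]
# which sy is upper: print ambiguous
def res(p,full=False):
    Rz=R.from_euler("z",p[2]).as_matrix()
    return np.array([proj(c,Rz@b+[p[0],p[1],0])[0]-uv for c,uv,b in O]) if full else np.concatenate([proj(c,Rz@b+[p[0],p[1],0])[0]-uv for c,uv,b in O])
q=least_squares(res,[500,-68,-.02],loss="soft_l1",x_scale=[1,1,.01]).x
print(q); print(res(q,1).round(1).tolist())
M=model(); M[0]=(M[0][0],M[0][1],(72,391,14))
overlay(t,*q,"pics/o2t.png",(220,170,380,240),M=M); overlay(s,*q,"pics/o2s.png",(195,140,345,250),M=M)
st=readout.read_state(); Rt=R.from_euler("xyz",st["eef_rot"]).as_matrix(); print(Rt.round(3))
E
```

```text
[ 4.99640839e+02 -6.69368364e+01 -1.74412705e-02]
[[0.2, -1.1], [0.0, -0.7], [0.1, -0.1], [0.3, 0.0], [0.9, -1.3], [-0.1, -0.7], [-0.1, -1.3], [0.9, -0.2], [0.1, -0.2], [-0.1, -0.4], [-0.2, -1.5], [0.4, -1.3], [0.3, 0.0], [0.2, -0.2], [-0.1, -0.2]]
[[-0.     0.348 -0.937]
 [ 0.    -0.937 -0.348]
 [-1.    -0.    -0.   ]]
```

View pics/o2t.png

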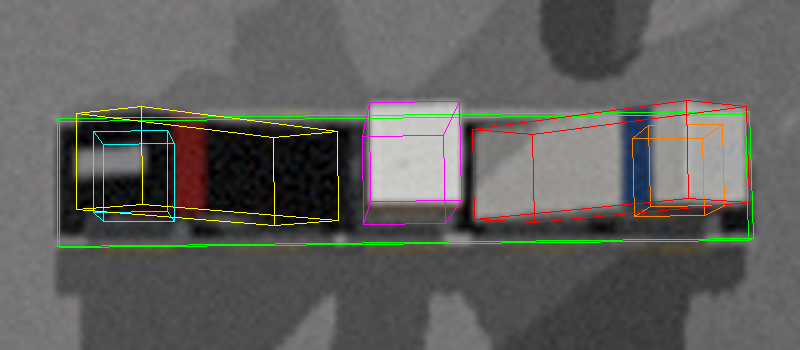

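View pics/o2s.png

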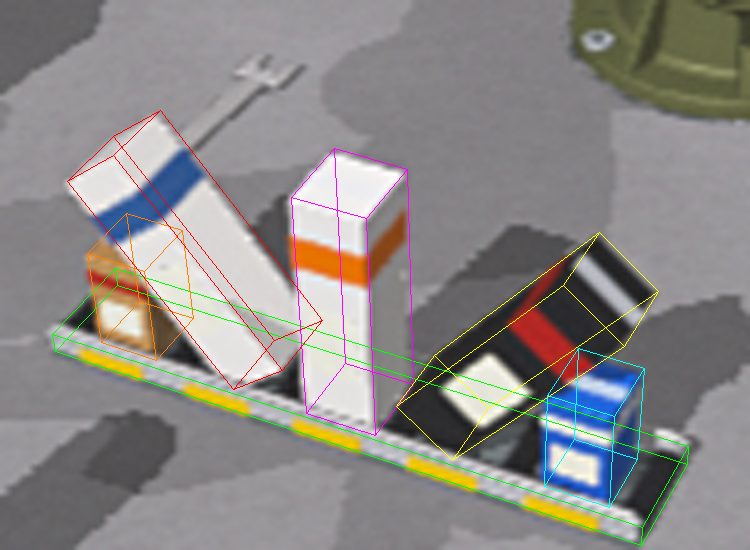

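```bash
cat >> h.py <<'E'
LX,LY,LYAW=499.5,-67.,-0.019
def pose():
    st=readout.read_state(); return st["eef_pos"],R.from_euler("xyz",st["eef_rot"])
def lane2w(p): return R.from_euler("z",LYAW).apply(p)+[LX,LY,0]
def orient(tilt,yaw=LYAW):
    """tool x down (tilt>0: tool x leans to lane +y), tool y = +lane x"""
    x=np.array([0,np.sin(tilt),-np.cos(tilt)]); y=np.array([1.,0,0]); z=np.cross(x,y)
    return R.from_euler("z",yaw)*R.from_matrix(np.c_[x,y,z])
def rows(p0,r0,p1,r1,n,fing,start=None):
    w=(r0.inv()*r1).as_rotvec()/n; out=[]
    for k in range(n):
        rk=r0*R.from_rotvec(w*k); sh=rk.inv().apply((np.asarray(p1)-p0)/n)/1000
        out.append([round(float(v),3) for v in w]+[round(float(v),4) for v in sh]+[fing])
    for o in out: print(o, "mm %.0f deg %.1f"%(np.linalg.norm(o[3:6])*1000,np.degrees(np.linalg.norm(o[:3]))))
def stt():
    s=readout.read_state(); print("t",round(s["clock"],2),"p",s["eef_pos"].round(1),"R",R.from_euler("xyz",s["eef_rot"]).as_matrix().round(3).tolist(),"q",s["joints"].round(2),"F",s["wrist_force"].round(1),"gap",round(s["finger_gap"],1))
E
python3 - <<'E'
from h import *
p,r=pose(); stt()
r1=R.from_euler("z",np.radians(35))*r
rows(p,r,np.array([250,-300,260]),r1,5,100)
tcp=lambda t: lane2w([0,-118.4+.629*19-.629*t,98.1-.777*19+.777*t])
print(tcp(110),tcp(0))
E
```

```text
t 0.4 p [ 191.5 -515.5  205.4] R [[-0.0, 0.348, -0.937], [0.0, -0.937, -0.348], [-1.0, -0.0, -0.0]] q [-1.28  0.3   1.52 -0.    1.32 -0.07] F [-0.7  0.  -0.1] gap 93.8
[-0.122, -0.0, -0.0, -0.0109, -0.0363, -0.026, 100] mm 46 deg 7.0
[-0.122, -0.0, -0.0, -0.0109, -0.0329, -0.0302, 100] mm 46 deg 7.0
[-0.122, -0.0, -0.0, -0.0109, -0.029, -0.034, 100] mm 46 deg 7.0
[-0.122, -0.0, -0.0, -0.0109, -0.0246, -0.0373, 100] mm 46 deg 7.0
[-0.122, -0.0, -0.0, -0.0109, -0.0199, -0.04, 100] mm 46 deg 7.0
[ 496.16305978 -242.60729811  168.807     ] [ 497.47759069 -173.42978653   83.337     ]
```

Emit:
{"api": "apply_moves", "payload": {"plan": [-0.122,0,0,-0.011,-0.036,-0.026,100,-0.122,0,0,-0.011,-0.033,-0.03,100,-0.122,0,0,-0.011,-0.029,-0.034,100,-0.122,0,0,-0.011,-0.025,-0.037,100,-0.122,0,0,-0.011,-0.02,-0.04,100], "force": 30}}

```text
clock: 1.02
eef_pos: [249.6, -298.7, 260.9]
eef_rot: [1.4, 1.57, -0.773]
wrist_force: [0.8, -0.0, 0.5]
finger_gap: 94.1
```

```bash
python3 - <<'E'
from h import *
p,r=pose(); stt()
tcp=lambda t: lane2w([0,-118.4+.629*19-.629*t,98.1-.777*19+.777*t])
rows(p,r,tcp(110)+[0,-10,40],orient(np.radians(39)),8,100)
E
```

```text
t 1.02 p [ 249.6 -298.7  260.9] R [[0.0, 0.825, -0.566], [-0.0, -0.566, -0.825], [-1.0, 0.0, 0.0]] q [-0.97 -0.11  1.84  0.    1.41 -0.37] F [ 0.8 -0.   0.5] gap 94.1
[-0.07, 0.083, -0.025, 0.0065, 0.0222, -0.0222, 100] mm 32 deg 6.4
[-0.07, 0.083, -0.025, 0.0077, 0.0238, -0.02, 100] mm 32 deg 6.4
[-0.07, 0.083, -0.025, 0.0086, 0.0253, -0.0176, 100] mm 32 deg 6.4
[-0.07, 0.083, -0.025, 0.0093, 0.0267, -0.015, 100] mm 32 deg 6.4
[-0.07, 0.083, -0.025, 0.0098, 0.0279, -0.0123, 100] mm 32 deg 6.4
[-0.07, 0.083, -0.025, 0.01, 0.0289, -0.0095, 100] mm 32 deg 6.4
[-0.07, 0.083, -0.025, 0.0099, 0.0297, -0.0067, 100] mm 32 deg 6.4
[-0.07, 0.083, -0.025, 0.0096, 0.0303, -0.0037, 100] mm 32 deg 6.4
```

Emit:
{"api": "apply_moves", "payload": {"plan": [-0.07,0.083,-0.025,0.0065,0.022,-0.022,100,-0.07,0.083,-0.025,0.0077,0.024,-0.02,100,-0.07,0.083,-0.025,0.0086,0.025,-0.0176,100,-0.07,0.083,-0.025,0.0093,0.0267,-0.015,100]}}

```text
clock: 1.52
eef_pos: [373.5, -277.4, 234.5]
eef_rot: [-2.993, 1.223, 1.399]
wrist_force: [-0.4, 0.8, -0.2]
finger_gap: 93.8
```

Emit:
{"api": "apply_moves", "payload": {"plan": [-0.07,0.083,-0.025,0.0098,0.028,-0.0123,100,-0.07,0.083,-0.025,0.01,0.029,-0.0095,100,-0.07,0.083,-0.025,0.01,0.0297,-0.0067,100,-0.07,0.083,-0.025,0.0096,0.03,-0.0037,100]}}

```text
clock: 2.02
eef_pos: [496.6, -254.8, 208.1]
eef_rot: [3.141, 0.884, 1.551]
wrist_force: [-0.1, -0.1, 1.1]
finger_gap: 94.1
```

```bash
python3 - <<'E'
from h import *
p,r=pose(); stt()
tcp=lambda t: lane2w([0,-118.4+.629*19-.629*t,98.1-.777*19+.777*t])
print(tcp(110),tcp(60))
print("A");rows(p,r,tcp(60),orient(np.radians(39)),3,100)
print("B");rows(tcp(60),orient(np.radians(39)),tcp(0),orient(np.radians(39)),3,100)
E
```

```text
t 2.02 p [ 496.6 -254.8  208.1] R [[0.013, 1.0, -0.015], [0.634, -0.02, -0.773], [-0.773, 0.0, -0.634]] q [-0.77  0.58  1.27  0.49  1.78 -0.77] F [-0.1 -0.1  1.1] gap 94.1
[ 496.16305978 -242.60729811  168.807     ] [ 496.76057383 -211.16297467  129.957     ]
A
[-0.0, -0.002, -0.0, 0.0294, -0.0003, 0.0053, 100] mm 30 deg 0.1
[-0.0, -0.002, -0.0, 0.0294, -0.0002, 0.0052, 100] mm 30 deg 0.1
[-0.0, -0.002, -0.0, 0.0294, -0.0002, 0.0052, 100] mm 30 deg 0.1
B
[0.0, 0.0, 0.0, 0.02, 0.0, 0.0, 100] mm 20 deg 0.0
[0.0, 0.0, 0.0, 0.02, 0.0, 0.0, 100] mm 20 deg 0.0
[0.0, 0.0, 0.0, 0.02, 0.0, 0.0, 100] mm 20 deg 0.0
```

Emit:
{"api": "apply_moves", "payload": {"plan": [0,-0.002,0,0.0294,0,0.0053,100,0,-0.002,0,0.0294,0,0.0053,100,0,-0.002,0,0.0294,0,0.0052,100]}}

```text
clock: 2.4
eef_pos: [496.6, -211.1, 128.9]
eef_rot: [-3.14, 0.893, 1.55]
wrist_force: [0.9, -0.9, 0.4]
finger_gap: 94.0
```

```bash
python3 - <<'E'
from h import *
stt()
s=cam("scene");t=cam("top")
overlay(s,LX,LY,LYAW,"pics/a_s.png",(175,100,345,230),k=4); overlay(t,LX,LY,LYAW,"pics/a_t.png",(220,170,400,240),k=4)
a=cv2.imread("pics/a_s.png");b=cv2.imread("pics/a_t.png")
w=max(a.shape[1],b.shape[1]); f=lambda i:cv2.copyMakeBorder(i,0,0,0,w-i.shape[1],cv2.BORDER_CONSTANT)
m=np.vstack([f(a),f(b)]);print(m.shape); cv2.imwrite("pics/a.png",cv2.resize(m,None,fx=.73,fy=.73))
E
```

```text
t 2.4 p [ 496.6 -211.1  128.9] R [[0.013, 1.0, -0.017], [0.627, -0.022, -0.779], [-0.779, -0.001, -0.627]] q [-0.72  0.59  1.43  0.5   1.59 -0.81] F [ 0.9 -0.9  0.4] gap 94.0
(800, 720, 3)
```

View pics/a.png

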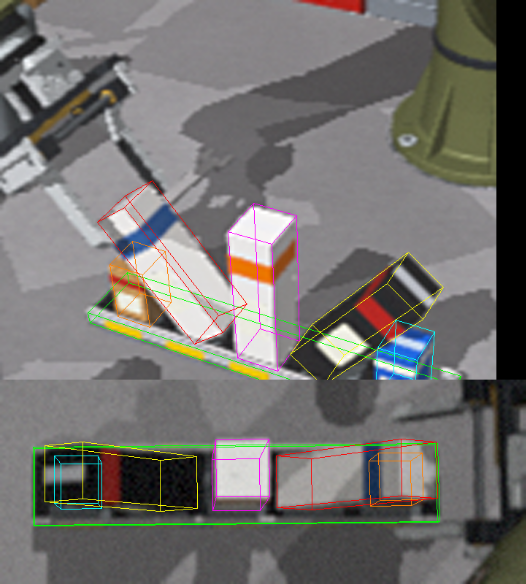

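The picture shows the open fingers straddling the white carton's top end (about 100–150, 190–240), in line with its axis. I'll go in and grip.

Emit:
{"api": "apply_moves", "payload": {"plan": [0,0,0,0.02,0,0,100,0,0,0,0.02,0,0,100,0,0,0,0.02,0,0,100,0,0,0,0,0,0,20,0,0,0,0,0,0,20], "force": 30}}

```text
clock: 3.12
eef_pos: [497.9, -174.9, 84.4]
eef_rot: [3.14, 0.894, 1.548]
wrist_force: [-0.2, -0.2, 0.4]
finger_gap: 77.6
```

Emit:
{"api": "apply_moves", "payload": {"plan": [0,0,0,0,0,0,20,0,0,0,0,0,0,20,0,0,0,0,0,0,20]}}

```text
clock: 3.5
eef_pos: [497.4, -174.1, 83.4]
eef_rot: [-3.141, 0.893, 1.549]
wrist_force: [-0.1, 0.2, 1.4]
finger_gap: 49.7
```

```bash
python3 - <<'E'
from h import *
stt(); p,r=pose()
a=np.radians(39)
up=p+[0,0,45]; rows(p,r,up,r,3,20)
fin=lane2w([0,-75,106-19+40]); print(fin)
rows(up,r,fin,orient(0),5,20)
E
```

```text
t 3.5 p [ 497.4 -174.1   83.4] R [[0.013, 1.0, -0.017], [0.627, -0.022, -0.779], [-0.779, -0.0, -0.627]] q [-0.67  0.61  1.52  0.53  1.47 -0.83] F [-0.1  0.2  1.4] gap 49.7
[0.0, 0.0, 0.0, -0.0117, -0.0, -0.0094, 20] mm 15 deg 0.0
[0.0, 0.0, 0.0, -0.0117, -0.0, -0.0094, 20] mm 15 deg 0.0
[0.0, 0.0, 0.0, -0.0117, -0.0, -0.0094, 20] mm 15 deg 0.0
[ 498.07508574 -141.98646291  127.        ]
[-0.001, -0.136, -0.0, 0.0042, -0.0, -0.0048, 20] mm 6 deg 7.8
[-0.001, -0.136, -0.0, 0.0036, -0.0, -0.0054, 20] mm 6 deg 7.8
[-0.001, -0.136, -0.0, 0.0028, -0.0, -0.0058, 20] mm 6 deg 7.8
[-0.001, -0.136, -0.0, 0.002, -0.0, -0.0061, 20] mm 6 deg 7.8
[-0.001, -0.136, -0.0, 0.0011, 0.0, -0.0063, 20] mm 6 deg 7.8
```

Emit:
{"api": "apply_moves", "payload": {"plan": [0,0,0,0,0,0,20,0,0,0,-0.0117,0,-0.0094,20,0,0,0,-0.0117,0,-0.0094,20,0,0,0,-0.0117,0,-0.0094,20,0,0,0,0,0,0,20], "force": 40}}

```text
clock: 4.12
eef_pos: [497.8, -174.3, 129.7]
eef_rot: [3.139, 0.894, 1.547]
wrist_force: [-0.2, 0.1, -2.9]
finger_gap: 49.8
```

Emit:
{"api": "apply_moves", "payload": {"plan": [-0.001,-0.136,0,0.0042,0,-0.0048,20,-0.001,-0.136,0,0.0036,0,-0.0054,20,-0.001,-0.136,0,0.0028,0,-0.0058,20,-0.001,-0.136,0,0.002,0,-0.0061,20,-0.001,-0.136,0,0.0011,0,-0.0063,20]}}

```text
clock: 4.75
eef_pos: [498.0, -141.6, 127.0]
eef_rot: [0.283, 1.565, -1.305]
wrist_force: [-1.0, 0.6, -2.3]
finger_gap: 49.9
```

Emit:
{"api": "apply_moves", "payload": {"plan": [0,0,0,0,0,0,20,0,0,0,0,0,0,20]}}

```text
clock: 5.0
eef_pos: [497.9, -141.9, 126.6]
eef_rot: [2.162, 1.57, 0.574]
wrist_force: [-0.5, -0.3, -1.6]
finger_gap: 50.0
```

```bash
cat >> h.py <<'E'
def look(fn,M=None):
    s=cam("scene");t=cam("top")
    overlay(s,LX,LY,LYAW,"/tmp/a.png",(185,120,345,250),k=5,M=M); overlay(t,LX,LY,LYAW,"/tmp/b.png",(220,175,380,235),k=5,M=M)
    m=np.vstack([cv2.imread("/tmp/a.png"),cv2.imread("/tmp/b.png")]); cv2.imwrite(fn,cv2.resize(m,None,fx=.62,fy=.62,interpolation=cv2.INTER_AREA))
E
python3 - <<'E'
from h import *
stt()
M=model(); M[4]=(np.array([0,-75,126]),np.eye(3),(50,46,160)); look("pics/b.png",M)
E
```

```text
t 5.0 p [ 497.9 -141.9  126.6] R [[0.0, 1.0, -0.017], [0.0, -0.017, -1.0], [-1.0, 0.0, -0.0]] q [-0.35  0.31  1.7   0.    1.13 -0.33] F [-0.5 -0.3 -1.6] gap 50.0
```

View pics/b.png

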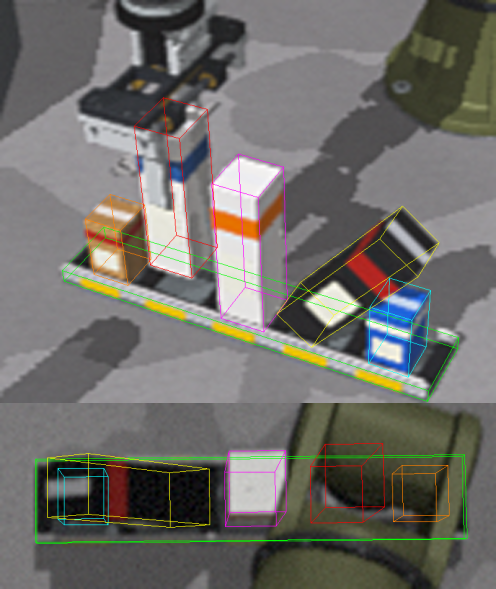

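The white carton hangs upright and matches the model (base corner about 150, 265). I'll lower it.

Emit:
{"api": "apply_moves", "payload": {"plan": [0,0,0,0.01,0,0,20,0,0,0,0.01,0,0,20,0,0,0,0.01,0,0,20,0,0,0,0.005,0,0,20,0,0,0,0,0,0,20]}}

```text
clock: 5.72
eef_pos: [497.9, -141.9, 91.4]
eef_rot: [0.192, 1.569, -1.396]
wrist_force: [-0.0, 0.1, -2.5]
finger_gap: 49.8
```

Emit:
{"api": "apply_moves", "payload": {"plan": [0,0,0,0.002,0,0,20,0,0,0,0.0015,0,0,20,0,0,0,0,0,0,20]}}

```text
clock: 6.1
eef_pos: [498.1, -142.0, 88.4]
eef_rot: [0.492, 1.569, -1.095]
wrist_force: [-0.7, -0.2, -2.0]
finger_gap: 49.9
```

```bash
python3 - <<'E'
from h import *
stt()
M=model(); M[4]=(np.array([0,-75,86]),np.eye(3),(50,46,160)); look("pics/c.png",M)
E
```

```text
t 6.1 p [ 498.1 -142.    88.4] R [[0.001, 1.0, -0.017], [-0.002, -0.017, -1.0], [-1.0, 0.001, 0.002]] q [-0.35  0.36  1.74 -0.    1.05 -0.33] F [-0.7 -0.2 -2. ] gap 49.9
```

View pics/c.png

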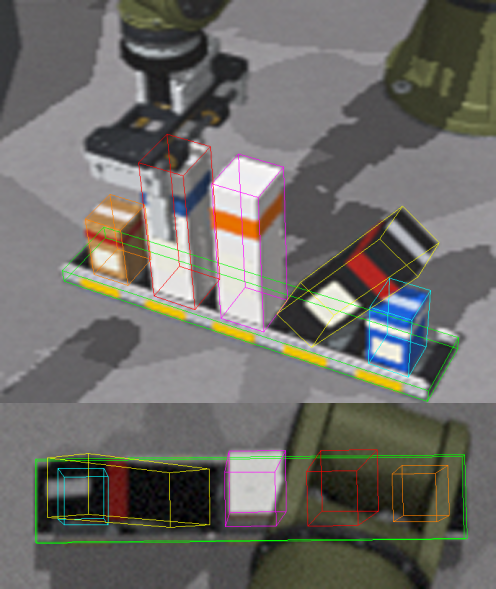

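Not yet touching; step down until the force changes.

Emit:
{"api": "apply_moves", "payload": {"plan": [0,0,0,0.001,0,0,20,0,0,0,0,0,0,20]}}

```text
clock: 6.45
eef_pos: [498.0, -142.0, 87.3]
eef_rot: [0.423, 1.569, -1.165]
wrist_force: [0.3, 0.5, -3.4]
finger_gap: 50.1
```

Emit:
{"api": "apply_moves", "payload": {"plan": [0,0,0,0.001,0,0,20,0,0,0,0,0,0,20]}}

```text
clock: 6.7
eef_pos: [498.2, -142.0, 86.8]
eef_rot: [0.521, 1.568, -1.067]
wrist_force: [-2.5, 1.0, 4.0]
finger_gap: 49.9
```

Emit:
{"api": "apply_moves", "payload": {"plan": [0,0,0,0.001,0,0,20,0,0,0,0,0,0,20]}}

```text
clock: 6.95
eef_pos: [498.2, -142.0, 86.7]
eef_rot: [0.565, 1.568, -1.023]
wrist_force: [-6.9, 2.0, 17.9]
finger_gap: 50.0
```

Contact came at TCP z ≈ 87, which is what the floor height predicts. I'll ease off, open and go straight up.

Emit:
{"api": "apply_moves", "payload": {"plan": [0,0,0,-0.001,0,0,20,0,0,0,0,0,0,75,0,0,0,0,0,0,100,0,0,0,0,0,0,100,0,0,0,0,0,0,100]}}

```text
clock: 7.58
eef_pos: [498.1, -142.0, 86.3]
eef_rot: [0.473, 1.569, -1.115]
wrist_force: [0.5, -0.3, -0.3]
finger_gap: 86.3
```

Emit:
{"api": "apply_moves", "payload": {"plan": [0,0,0,0,0,0,100,0,0,0,-0.02,0,0,100,0,0,0,-0.04,0,0,100,0,0,0,-0.05,0,0,100,0,0,0,-0.05,0,0,100]}}

```text
clock: 8.2
eef_pos: [497.7, -141.6, 248.0]
eef_rot: [0.444, 1.569, -1.144]
wrist_force: [0.4, -0.5, 0.0]
finger_gap: 94.3
```

```bash
python3 - <<'E'
from h import *
stt(); p,r=pose()
M=model(); M[4]=(np.array([0,-75,86]),np.eye(3),(50,46,160)); look("pics/d.png",M)
tcp=lambda t: lane2w([0,118.4-.629*19+.629*t,98.1-.777*19+.777*t])
print(tcp(60),tcp(0)); o=orient(-np.radians(39))
hi=tcp(110)+[0,10,60]; print(hi)
rows(p,r,hi,o,8,100)
E
```

```text
t 8.2 p [ 497.7 -141.6  248. ] R [[0.001, 1.0, -0.017], [-0.002, -0.017, -1.0], [-1.0, 0.001, 0.002]] q [-0.35  0.2   1.55 -0.    1.39 -0.33] F [ 0.4 -0.5  0. ] gap 94.3
[502.23942617  77.16297467 129.957     ] [501.52240931  39.42978653  83.337     ]
[502.83694022 118.60729811 228.807     ]
[0.0, -0.085, -0.0, 0.0023, 0.0001, -0.0325, 100] mm 33 deg 4.9
[0.0, -0.085, -0.0, -0.0004, 0.0001, -0.0326, 100] mm 33 deg 4.9
[0.0, -0.085, -0.0, -0.0032, 0.0001, -0.0325, 100] mm 33 deg 4.9
[0.0, -0.085, -0.0, -0.0059, 0.0001, -0.0321, 100] mm 33 deg 4.9
[0.0, -0.085, -0.0, -0.0086, 0.0001, -0.0315, 100] mm 33 deg 4.9
[0.0, -0.085, -0.0, -0.0113, 0.0001, -0.0306, 100] mm 33 deg 4.9
[0.0, -0.085, -0.0, -0.0138, 0.0, -0.0295, 100] mm 33 deg 4.9
[0.0, -0.085, -0.0, -0.0163, 0.0, -0.0283, 100] mm 33 deg 4.9
```

View pics/d.png

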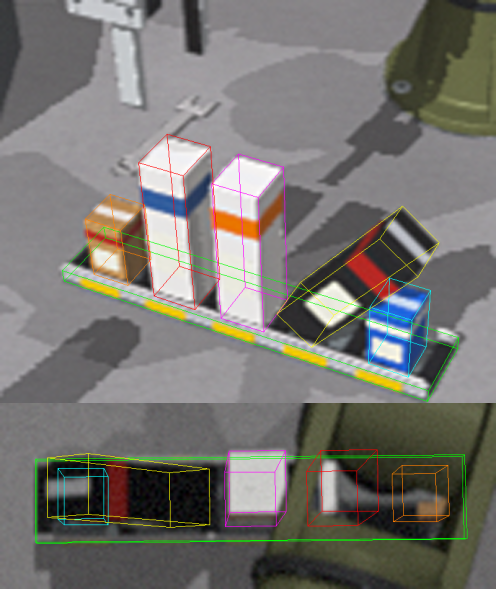

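The white carton stands in its pocket (top about 175, 155 in the picture). On to the black one, tilted the other way.

Emit:
{"api": "apply_moves", "payload": {"plan": [0,-0.085,0,0.0023,0,-0.0325,100,0,-0.085,0,-0.0004,0,-0.0326,100,0,-0.085,0,-0.0032,0,-0.0325,100,0,-0.085,0,-0.006,0,-0.032,100]}}

```text
clock: 8.8
eef_pos: [499.9, -10.6, 236.2]
eef_rot: [0.004, 1.226, -1.584]
wrist_force: [0.9, 0.7, -0.3]
finger_gap: 93.8
```

Emit:
{"api": "apply_moves", "payload": {"plan": [0,-0.085,0,-0.0086,0,-0.0315,100,0,-0.085,0,-0.0113,0,-0.0306,100,0,-0.085,0,-0.0138,0,-0.0295,100,0,-0.085,0,-0.0163,0,-0.0283,100,0,0,0,0,0,0,100]}}

```text
clock: 9.43
eef_pos: [501.9, 120.6, 225.0]
eef_rot: [-0.004, 0.887, -1.587]
wrist_force: [0.4, 0.2, 0.2]
finger_gap: 93.9
```

```bash
python3 - <<'E'
from h import *
stt(); p,r=pose()
tcp=lambda t: lane2w([0,118.4-.629*19+.629*t,98.1-.777*19+.777*t])
rows(p,r,tcp(60),orient(-np.radians(39)),4,100)
E
```

```text
t 9.43 p [501.9 120.6 225. ] R [[-0.01, 1.0, -0.009], [-0.632, -0.013, -0.775], [-0.775, -0.002, 0.632]] q [ 0.46  0.41  1.47 -0.6   1.61  0.56] F [0.4 0.2 0.2] gap 93.9
[0.002, 0.001, -0.001, 0.0253, 0.0003, -0.0066, 100] mm 26 deg 0.1
[0.002, 0.001, -0.001, 0.0253, 0.0003, -0.0066, 100] mm 26 deg 0.1
[0.002, 0.001, -0.001, 0.0253, 0.0003, -0.0065, 100] mm 26 deg 0.1
[0.002, 0.001, -0.001, 0.0253, 0.0003, -0.0065, 100] mm 26 deg 0.1
```

Emit:
{"api": "apply_moves", "payload": {"plan": [0.002,0.001,-0.001,0.0253,0.0003,-0.0066,100,0.002,0.001,-0.001,0.0253,0.0003,-0.0066,100,0.002,0.001,-0.001,0.0253,0.0003,-0.0066,100,0.002,0.001,-0.001,0.0253,0.0003,-0.0066,100,0,0,0,0,0,0,100]}}

```text
clock: 10.05
eef_pos: [502.1, 74.0, 130.6]
eef_rot: [-0.0, 0.892, -1.598]
wrist_force: [-0.0, 0.7, 0.7]
finger_gap: 93.8
```

```bash
python3 - <<'E'
from h import *
stt(); p,r=pose()
tcp=lambda t: lane2w([0,118.4-.629*19+.629*t,98.1-.777*19+.777*t])
rows(p,r,tcp(0),orient(-np.radians(39)),3,100)
M=model(); M[4]=(np.array([0,-75,86]),np.eye(3),(50,46,160)); look("pics/e.png",M)
E
```

```text
t 10.05 p [502.1  74.  130.6] R [[-0.017, 1.0, -0.021], [-0.627, -0.027, -0.778], [-0.779, -0.0, 0.628]] q [ 0.38  0.47  1.62 -0.62  1.4   0.63] F [-0.   0.7  0.7] gap 93.8
[-0.002, -0.001, 0.002, 0.0195, 0.0001, -0.0009, 100] mm 20 deg 0.2
[-0.002, -0.001, 0.002, 0.0195, 0.0001, -0.0009, 100] mm 20 deg 0.2
[-0.002, -0.001, 0.002, 0.0195, 0.0001, -0.0009, 100] mm 20 deg 0.2
```

View pics/e.png

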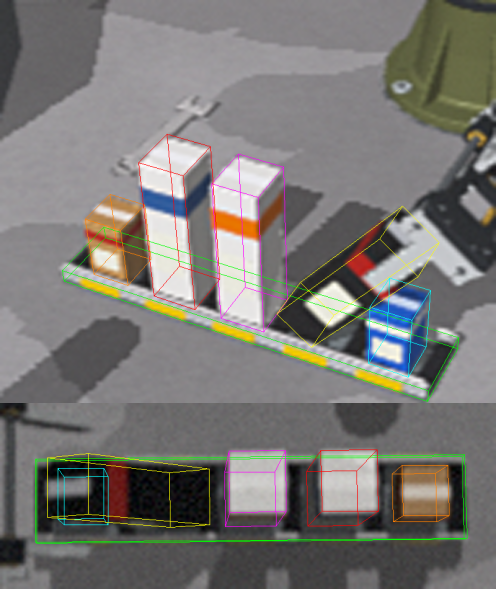

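Both views show the white carton upright on its target outline, and the fingers are in line with the black carton (scene about 390–440, 220–270).

Emit:
{"api": "apply_moves", "payload": {"plan": [-0.002,-0.001,0.002,0.0195,0,-0.0009,100,-0.002,-0.001,0.002,0.0195,0,-0.0009,100,-0.002,-0.001,0.002,0.0195,0,-0.0009,100,0,0,0,0,0,0,20,0,0,0,0,0,0,20], "force": 40}}

```text
clock: 10.78
eef_pos: [502.8, 41.3, 85.8]
eef_rot: [0.009, 0.89, -1.581]
wrist_force: [0.7, 0.0, 0.5]
finger_gap: 77.8
```

Emit:
{"api": "apply_moves", "payload": {"plan": [0,0,0,0,0,0,20,0,0,0,0,0,0,20,0,0,0,0,0,0,20,0,0,0,0,0,0,20]}}

```text
clock: 11.28
eef_pos: [502.2, 40.8, 84.8]
eef_rot: [0.006, 0.89, -1.583]
wrist_force: [-0.5, 0.9, 1.8]
finger_gap: 49.9
```

```bash
python3 - <<'E'
from h import *
stt(); p,r=pose()
up=p+[0,0,45]; rows(p,r,up,r,3,20)
fin=lane2w([0,75,106-19+40]); print(fin)
rows(up,r,fin,orient(0),5,20)
E
```

```text
t 11.28 p [502.2  40.8  84.8] R [[-0.008, 1.0, -0.016], [-0.63, -0.017, -0.777], [-0.777, 0.004, 0.63]] q [ 0.33  0.51  1.69 -0.67  1.28  0.66] F [-0.5  0.9  1.8] gap 49.9
[0.0, 0.0, 0.0, -0.0117, 0.0001, 0.0094, 20] mm 15 deg 0.0
[0.0, 0.0, 0.0, -0.0117, 0.0001, 0.0094, 20] mm 15 deg 0.0
[0.0, 0.0, 0.0, -0.0117, 0.0001, 0.0094, 20] mm 15 deg 0.0
[500.92491426   7.98646291 127.        ]
[0.0, 0.136, -0.001, 0.0046, -0.0001, 0.0048, 20] mm 7 deg 7.8
[0.0, 0.136, -0.001, 0.0039, -0.0001, 0.0053, 20] mm 7 deg 7.8
[0.0, 0.136, -0.001, 0.0031, -0.0001, 0.0058, 20] mm 7 deg 7.8
[0.0, 0.136, -0.001, 0.0023, -0.0001, 0.0062, 20] mm 7 deg 7.8
[0.0, 0.136, -0.001, 0.0014, -0.0001, 0.0064, 20] mm 7 deg 7.8
```

Emit:
{"api": "apply_moves", "payload": {"plan": [0,0,0,0,0,0,20,0,0,0,-0.0117,0,0.0094,20,0,0,0,-0.0117,0,0.0094,20,0,0,0,-0.0117,0,0.0094,20,0,0,0,0,0,0,20]}}

```text
clock: 11.9
eef_pos: [502.6, 41.1, 131.1]
eef_rot: [0.01, 0.891, -1.58]
wrist_force: [0.7, 0.2, -2.6]
finger_gap: 50.4
```

Emit:
{"api": "apply_moves", "payload": {"plan": [0,0.136,-0.001,0.0046,0,0.0048,20,0,0.136,-0.001,0.0039,0,0.0053,20,0,0.136,-0.001,0.0031,0,0.0058,20,0,0.136,-0.001,0.0023,0,0.0062,20,0,0.136,-0.001,0.0014,0,0.0064,20]}}

```text
clock: 12.52
eef_pos: [501.4, 7.8, 127.0]
eef_rot: [-3.139, 1.568, 1.555]
wrist_force: [-0.0, -0.2, -2.9]
finger_gap: 49.8
```

Emit:
{"api": "apply_moves", "payload": {"plan": [0,0,0,0,0,0,20,0,0,0,0,0,0,20]}}

```text
clock: 12.78
eef_pos: [501.2, 8.2, 126.6]
eef_rot: [-0.479, 1.567, -2.068]
wrist_force: [-0.3, 0.2, -2.8]
finger_gap: 50.0
```

```bash
python3 - <<'E'
from h import *
stt(); p,r=pose()
M=model(); M[4]=(np.array([0,-75,86]),np.eye(3),(50,46,160));M[5]=(np.array([0,75,126]),np.eye(3),(50,46,160)); look("pics/f.png",M)
rows(p,r,lane2w([0,75,92.]),orient(0),4,20)
E
```

```text
t 12.78 p [501.2   8.2 126.6] R [[-0.002, 1.0, -0.019], [-0.003, -0.019, -1.0], [-1.0, -0.002, 0.003]] q [-0.05  0.28  1.75 -0.    1.12 -0.03] F [-0.3  0.2 -2.8] gap 50.0
[0.0, 0.001, 0.0, 0.0086, -0.0, 0.0, 20] mm 9 deg 0.1
[0.0, 0.001, 0.0, 0.0086, -0.0001, 0.0, 20] mm 9 deg 0.1
[0.0, 0.001, 0.0, 0.0086, -0.0001, 0.0, 20] mm 9 deg 0.1
[0.0, 0.001, 0.0, 0.0086, -0.0001, 0.0, 20] mm 9 deg 0.1
```

View pics/f.png

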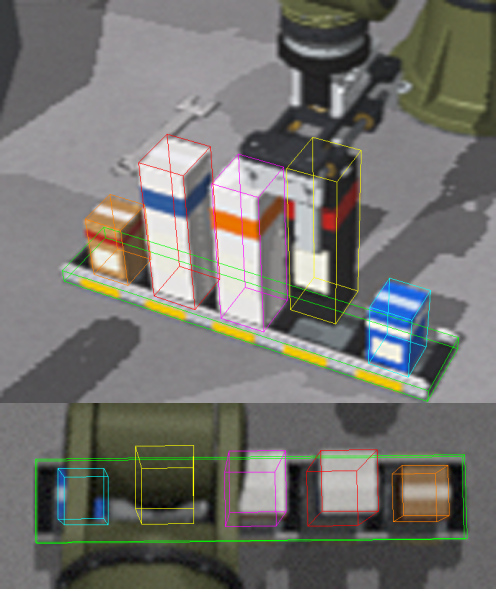

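The black carton hangs upright over its pocket and matches the model. I'll lower it the same way.

Emit:
{"api": "apply_moves", "payload": {"plan": [0,0.001,0,0.0086,0,0,20,0,0.001,0,0.0086,0,0,20,0,0.001,0,0.0086,0,0,20,0,0,0,0.0086,0,0,20,0,0,0,0,0,0,20]}}

```text
clock: 13.5
eef_pos: [501.0, 8.0, 91.7]
eef_rot: [-2.297, 1.568, 2.396]
wrist_force: [0.4, 0.1, -2.6]
finger_gap: 50.1
```

Emit:
{"api": "apply_moves", "payload": {"plan": [0,0,0,0.0015,0,0,20,0,0,0,0,0,0,20]}}

```text
clock: 13.75
eef_pos: [501.5, 8.0, 91.2]
eef_rot: [-2.935, 1.569, 1.758]
wrist_force: [0.3, 0.3, -2.5]
finger_gap: 49.7
```

Emit:
{"api": "apply_moves", "payload": {"plan": [0,0,0,0.001,0,0,20,0,0,0,0,0,0,20]}}

```text
clock: 14.0
eef_pos: [501.5, 8.1, 90.1]
eef_rot: [-2.9, 1.569, 1.794]
wrist_force: [1.1, 0.2, -2.1]
finger_gap: 50.1
```

Emit:
{"api": "apply_moves", "payload": {"plan": [0,0,0,0.001,0,0,20,0,0,0,0,0,0,20]}}

```text
clock: 14.25
eef_pos: [501.5, 8.1, 90.1]
eef_rot: [-2.98, 1.569, 1.714]
wrist_force: [-5.4, -0.0, 12.0]
finger_gap: 50.1
```

Emit:
{"api": "apply_moves", "payload": {"plan": [0,0,0,-0.0007,0,0,20,0,0,0,0,0,0,75,0,0,0,0,0,0,100,0,0,0,0,0,0,100,0,0,0,0,0,0,100]}}

```text
clock: 14.88
eef_pos: [501.5, 8.1, 89.7]
eef_rot: [-2.782, 1.569, 1.911]
wrist_force: [0.5, -0.6, -0.4]
finger_gap: 86.7
```

Emit:
{"api": "apply_moves", "payload": {"plan": [0,0,0,0,0,0,100,0,0,0,-0.02,0,0,100,0,0,0,-0.04,0,0,100,0,0,0,-0.05,0,0,100,0,0,0,-0.05,0,0,100]}}

```text
clock: 15.5
eef_pos: [501.3, 7.7, 251.3]
eef_rot: [-2.746, 1.569, 1.948]
wrist_force: [0.5, 0.5, -0.2]
finger_gap: 94.1
```

```bash
python3 - <<'E'
from h import *
stt(); p,r=pose()
M=model(); M[4]=(np.array([0,-75,86]),np.eye(3),(50,46,160));M[5]=(np.array([0,75,86]),np.eye(3),(50,46,160)); look("pics/g.png",M)
tgt=np.array([330,120,330.]); rows(p,r,tgt,R.from_euler("z",.2)*r,5,100)
E
```

```text
t 15.5 p [501.3   7.7 251.3] R [[-0.001, 1.0, -0.019], [0.002, -0.019, -1.0], [-1.0, -0.001, -0.002]] q [-0.06  0.16  1.59  0.    1.4  -0.04] F [ 0.5  0.5 -0.2] gap 94.1
[-0.04, -0.0, -0.0, -0.0157, -0.0347, -0.0218, 100] mm 44 deg 2.3
[-0.04, -0.0, -0.0, -0.0157, -0.0338, -0.0232, 100] mm 44 deg 2.3
[-0.04, -0.0, -0.0, -0.0157, -0.0328, -0.0245, 100] mm 44 deg 2.3
[-0.04, -0.0, -0.0, -0.0157, -0.0318, -0.0258, 100] mm 44 deg 2.3
[-0.04, -0.0, -0.0, -0.0157, -0.0308, -0.0271, 100] mm 44 deg 2.3
```

View pics/g.png

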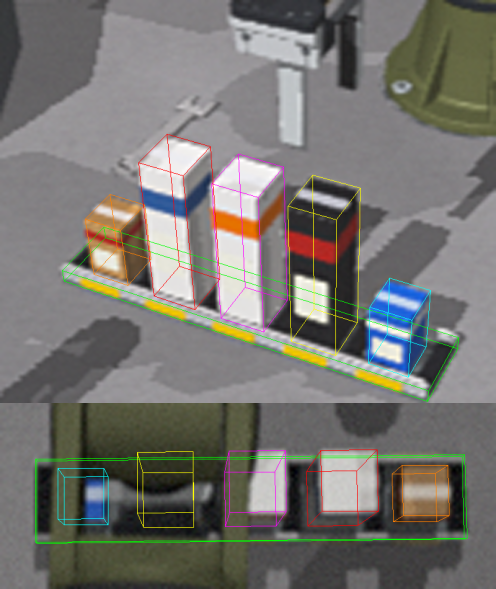

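Scene view: the black carton is upright on its target outline (about 290–360, 178–350). I'll move the arm clear and check from above. To keep the fingers clear of the cartons, I'll go up first.

Emit:
{"api": "apply_moves", "payload": {"plan": [-0.04,0,0,-0.03,0,0,100,-0.1,0,0,-0.03,-0.03,-0.03,100,-0.1,0,0,-0.01,-0.03,-0.04,100,-0.1,0,0,0,-0.03,-0.05,100,-0.1,0,0,0,-0.02,-0.05,100]}}

```text
clock: 16.23
eef_pos: [359.9, 157.3, 319.6]
eef_rot: [-3.104, 1.569, 2.032]
wrist_force: [0.7, 0.1, 0.2]
finger_gap: 94.3
```

Emit:
{"api": "apply_moves", "payload": {"plan": [-0.1,0,0,0,-0.01,-0.05,100,-0.1,0,0,0,0,-0.05,100,-0.1,0,0,0,0,-0.05,100,0,0,0,0,0,0,100]}}

```text
clock: 16.73
eef_pos: [276.1, 283.7, 319.7]
eef_rot: [-3.072, 1.569, 2.367]
wrist_force: [0.7, -1.2, -0.3]
finger_gap: 94.1
```

```bash
python3 - <<'E'
from h import *
stt()
M=model(); M[4]=(np.array([0,-75,86]),np.eye(3),(50,46,160));M[5]=(np.array([0,75,86]),np.eye(3),(50,46,160)); look("pics/i.png",M)
cv2.imwrite("pics/i_t.png",cam("top")["image"][:,:,::-1])
E
```

```text
t 16.73 p [276.1 283.7 319.7] R [[-0.002, 0.747, 0.664], [0.002, 0.664, -0.747], [-1.0, -0.0, -0.002]] q [ 0.7  -0.12  1.72  0.    1.55 -0.02] F [ 0.7 -1.2 -0.3] gap 94.1
```

View pics/i.png

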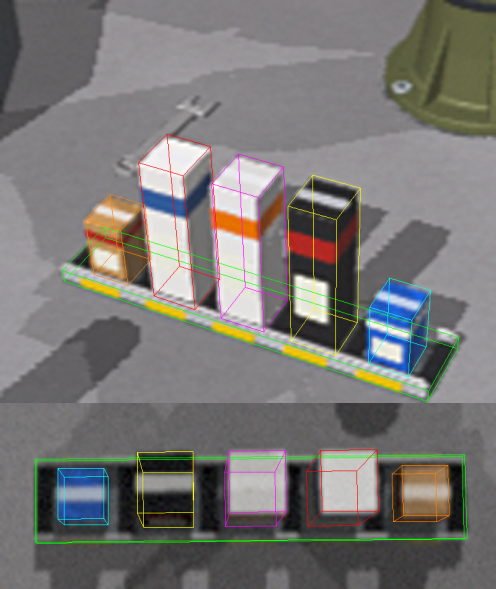

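View pics/i_t.png

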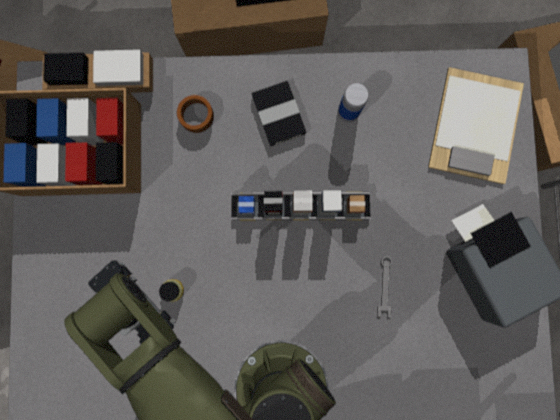

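```bash
python3 - <<'E'
from cell import ticket
print(ticket.sign_off())
E
```

```text
the job is handed in; nothing more can be done
None
```

Both tipped cartons are standing upright in their own pockets and released, and the job is handed in. The clock read about 17 s at the last check, against the 53 s limit. The hand-in gave no verdict.

- **What I did:** I gripped each carton across the lane, in line with its 39° lean. Then I lifted it 45 mm, turned it upright over its pocket, lowered it until the wrist force rose, opened the gripper and backed straight up.
- **Cartons at the end:** In the last pictures from both cameras, the white and black cartons match their upright, centred outlines to about 1 pixel (2–3 mm). The middle, brown and blue cartons match theirs too.
- **Other things on the bench:** The spray can, tape roll, flat box, wrench and jar look unmoved in the top view. I judged that by eye and did not measure it. The arm ended about 320 mm up, touching nothing.
- **Small disagreements:**
    - The black carton met the floor at about 90 mm on the tool, where I expected 89 mm. Its final outline shows it seated.
    - My estimate of the lane's angle varied between −0.017 and −0.026 rad, depending on which edges I used. That is far inside the tolerance.

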